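# Close up the rivet chest

## Robot

A 6-joint arm with a two-finger parallel gripper is mounted at the origin on the work surface. World frame = base frame: x ahead of the robot, y to its left, z up, the work surface at z = 0. Lengths are in m, angles in rad, forces in N, time in s.
With the tool pointing down it reaches from about 0.35 to 0.875 m from the base axis. Payload 15.5 kg.
Tool frame: the origin (TCP) lies between the finger pads; the fingertips stand 19 mm ahead of it and the grasp point (between the pads) is the TCP; z points along the fingers, y is the line along which they close (so a half turn about z gives the same grasp; the last joint's range is limited). The gripper opens to 85 mm and grips with 20 to 120 N. Pads are 22 mm wide; open, the fingers measure 114 mm over their backs; the gripper's body (76 mm by 85 mm) begins 54 mm behind the grasp point. The pads swing forward as they close: fully open they stand 13 mm farther back than shut.
Start: joints at [1.119, 0.494, 1.345, -0, 1.302, -0.096], TCP at [0.218, 0.586, 0.25] pointing down, gripper open.
Joint ranges: [-2.91, 2.91], [-0.82, 2.16], [0.22, 2.67], [-1.22, 4.37], [0.12, 2.79], [-3.08, 3.08]. Speed limits (rad/s): [1.89, 1.89, 2.57, 3.01, 3.01, 3.01].

## Interface

Orientations are given as a rotation vector (axis times angle).
In Python, from bench import ctrl gives the robot as it stands. The module is installed in compiled form; this text tells all that it offers.
- The arm moves only by the shell command python3 -m jog 'ROWS' [FORCE]. ROWS is JSON, one flat list of numbers, 7 for each row, row after row: the gripper's target within -1 to 1 (shut at 1, half-way at 0, fully open at -1), then the shift along the tool's x, y, z each as a share of 300 mm, from -1 to 1, then the turn, a rotation vector about the tool's x, y, z each as a share of pi rad, from -1 to 1. A call has 1 to 20 rows; each row is the pose to reach, as a shift and turn from the pose commanded when the call began, along the tool's axes at that moment, turning the shorter way round; what a row does not reach only later rows make up. A row lasts 1/8 s, in which the tool goes at most 62.5 mm and 10.7 degrees, less where a joint would pass 70% of its speed; a pose out of reach is approached as far as the arm can. A call with a number of a shift or a turn outside -1 to 1 is refused whole. A call with a gripper value outside its range is refused whole. The fingers move at their own pace and stop on an object; FORCE is the grip in N (left out, the last holds). Time passes only in rows, so rows that repeat a pose let the fingers close. It gives the time, the measured TCP pose, the force, the opening and the grip force at its end, in the units of the state.
- ctrl.read_state(): the state, without advancing time (a new reading comes with each control period).
- ctrl.camera(name): name is "scene" or "side" or "wrist"; returns (picture, depth): 400x640x3 uint8, red, green, blue; 400x640 float32, m along the optical axis (not along the pixel's ray), 0 where there is no reading.
- ctrl.camera_info(name): a dict with "camera_matrix" (3x3 intrinsics, pixels), "position" and "orientation" of the camera in the world. Camera axes: x right, y up, looking along -z (the intrinsics and any distortion apply to the point x, -y, -z); pixel columns grow to the right and rows downward; lengths in m; the calibration is good to about 2 mm. A picture is of the moment at which its call begins: read the wrist's pose just before it. camera_info takes no time and is no camera call; for the wrist camera it gives the pose at the moment of the call.
- ctrl.job_done(): hands the job in; it is judged then, once.
Trained networks look in the newest picture that a camera, given by its name, has taken for a name from the list of things; names that differ only in an ending like _2 or _b are one class to them, and where a whole thing is asked for, a point or a joint stands for the part that bears it (a point fixed in the world has none). Each returns a list of dicts, best first, with "conf" (0 to 1); they miss things now and then, are a little off and sometimes report something else, mostly with a low value. They report only what shows in the picture. A call takes as long as a camera call. They do not tell look-alikes from the thing itself.
- ctrl.recognise(camera, query): "box" ([left, top, width, height] in pixels, round what is visible of it).
- ctrl.trace(camera, query): "mask" (400x640 bool, what is visible of it) and "box" ([left, top, width, height] in pixels, round what is visible of it).
- ctrl.place_of(camera, query): "at" ([column, row] in pixels: a listed point, or the origin of a listed thing).
The state is a dict: "t": time; "q": joint angles; "joint_vel": joint speeds; "tau": joint torques, N m; "ee_pos": TCP position; "tool_rot": TCP orientation; "force": force on the tool from outside, world axes, zero at the start; "moment": the same for the moment, N m; "opening": finger opening in m; "grasp_force": force on a finger pad.
Only numpy, scipy, OpenCV 4.12 (cv2) and the standard library are available. Lean on these libraries where they do the work, as an engineer would, in place of code of your own. Each camera call takes 0.05 s, during which the arm holds its last target. There are 200 camera calls.

## Task

Close up the shoemaker's rivet chest: with the fingertips, push both small blue-fronted drawers fully home, and push the open lid over from its outside and down until it lies fully shut. Only push: do not pinch the lid or touch its cork-lined inside, and leave the jar, tin, hammer and wooden shoe last where they are.

Things in the scene. Friction and masses are not known exactly. Their poses are not given: they have to be found in the camera images.
- chest: Plywood rivet chest, screwed to the bench: 130 mm deep (its x), 184 mm wide (its y), 100 mm high without the lid. Origin: centre of its underside, on the bench. Its x points from its front to its back, y to its left (the hinge side), z up; the drawers are in the front face, which looks along -x, towards the robot.
- drawer_left (a joint): How far the left (+y) drawer stands out, m: 0 is fully home, at most 0.08. It slides along the chest's x, closes towards +x, stops hard at 0 and stays where it is left (friction 2 N).
- drawer_right (a joint): The same for the right (-y) drawer.
- drawer_left_front (a point): Point on the outer face of the left drawer's front, on its middle line, 70 mm above the bench. Moves with the drawer; axes as the chest's. The front is a flat blue panel without a handle, 89 mm wide, 73 mm high (12 to 85 mm above the bench), 12 mm thick; the box behind it is covered. When shut the panel's back lies on the chest's front, so this point is 77 mm in front of the chest's middle.
- drawer_right_front (a point): The same point on the right drawer's front.
- lid (a joint): Angle of the lid, rad: 0 is shut (flat on the chest), pi/2 stands upright, more leans out to the left. A stiff hinge (0.45 N m friction) keeps it where it is left; it stops at 0 and 2.1.
- lid_hinge (a point): Middle of the hinge line, on the left (+y) top edge of the chest, 100 mm above the bench, at chest x = 0, y = +92 mm. The line runs along the chest's x. The axes turn with the lid: its -y points along the lid from hinge to free edge, z out of its outer face.
- lid_edge (a point): Middle of the lid's free edge, on its outer face: 184 mm from the hinge along the lid, 12 mm from the hinge line at right angles to it. Axes as lid_hinge. The lid is a dark wooden board 130 mm (chest's x) by 184 mm by 12 mm, 0.3 kg.
- lid_lining (a point): Middle of the cork lining on the lid's inner face, 90 x 144 x 3 mm, centred on it; not to be touched by the fingers. The point lies on the cork's surface; axes as lid_hinge.
- glue_jar: White glue jar, black cap, 72 mm across, 85 mm high, standing left of the chest. Origin: centre of its underside. Leave alone.
- tin: Dark metal tin, 64 mm across, 70 mm high, standing right of the chest. Origin: centre of its underside. Leave alone.
- hammer: Hammer, 260 mm long, lying behind the chest. Origin: under its middle; its x runs along the handle towards the head. Leave alone.
- shoe_last: Wooden shoe last, about 45 x 130 x 83 mm, lying right of the chest. Origin: under its middle; its y points from toe to heel. Leave alone.
Mind the look-alikes: they are no part of the job. Of the things that look like the chest, the larger one is meant.

How it is judged:
By the outcome, as a careful person would: the job done as asked, in the order asked, and still so for the second after the job is handed in, with the robot touching nothing.
It also fails if it takes over 58 s, if anything falls off the work surface, if the arm or the gripper's body presses on something with over 40 N, if the wrist force passes 120 N, or if a joint passes its speed limit or range.

## Working session

There is one attempt and no reset: what is moved stays moved. The work goes in short steps, Python scripts to look and compute and a shell command to move; the robot and the scene stay as the last step left them, time stands still between calls to the robot, and variables do not carry over. Pictures are saved under pics/ and viewed, at most 10 in all, crops included, and the job is handed in when it is done.

```bash
mkdir -p pics; cat > h.py <<'E'
import numpy as np,cv2
from scipy.spatial.transform import Rotation as R
from bench import ctrl
def pts(cam,depth,info=None):
    i=info or ctrl.camera_info(cam);K=np.array(i["camera_matrix"]);o=np.array(i["orientation"])
    Rm=o if o.shape==(3,3) else (R.from_rotvec(o).as_matrix() if o.size==3 else None)
    v,u=np.mgrid[:400,:640]
    p=np.stack([(u-K[0,2])/K[0,0]*depth,-(v-K[1,2])/K[1,1]*depth,-depth],-1)
    return p@Rm.T+np.array(i["position"])
E
python3 - <<'E'
from h import *
for c in("scene","side"):
    p,d=ctrl.camera(c);np.savez(c,p=p,d=d);cv2.imwrite(f"pics/{c}.png",p[...,::-1])
    print(c,ctrl.camera_info(c))
    if 1:
        for q in("chest","drawer_left_front","drawer_right_front","lid_hinge","lid_edge","glue_jar","tin"):
            print(q,[(np.round(x["at"]),round(x["conf"],2)) for x in ctrl.place_of(c,q)])
E
```

```text
scene {'camera_matrix': array([[443.89589825,   0.        , 316.25817161],
       [  0.        , 443.89589825, 194.80288795],
       [  0.        ,   0.        ,   1.        ]]), 'position': array([ 1.27626715, -0.19313578,  0.77743646]), 'orientation': array([0.68811793, 0.53504069, 1.24188328])}
chest [(array([370., 156.]), 0.71)]
drawer_left_front []
drawer_right_front [(array([297., 177.]), 0.92), (array([351., 139.]), 0.37)]
lid_hinge [(array([371., 190.]), 0.77)]
lid_edge [(array([356., 140.]), 0.93), (array([405., 116.]), 0.72)]
glue_jar [(array([410., 200.]), 0.73)]
tin [(array([263., 266.]), 0.8)]
side {'camera_matrix': array([[419.50744056,   0.        , 317.81265461],
       [  0.        , 419.50744056, 201.1165154 ],
       [  0.        ,   0.        ,   1.        ]]), 'position': array([-0.06303175, -0.63780139,  0.86543098]), 'orientation': array([ 0.80042549, -0.32559392, -0.76458872])}
chest [(array([222., 221.]), 0.85), (array([316., 211.]), 0.67)]
drawer_left_front [(array([284., 205.]), 0.95), (array([197., 217.]), 0.51)]
drawer_right_front [(array([308., 220.]), 0.65), (array([216., 223.]), 0.61)]
lid_hinge [(array([196., 195.]), 0.64)]
lid_edge [(array([271., 115.]), 0.73), (array([234., 206.]), 0.68), (array([260., 183.]), 0.43)]
glue_jar [(array([262., 182.]), 0.56)]
tin [(array([373., 224.]), 0.71), (array([274., 114.]), 0.26)]
```

View pics/scene.png

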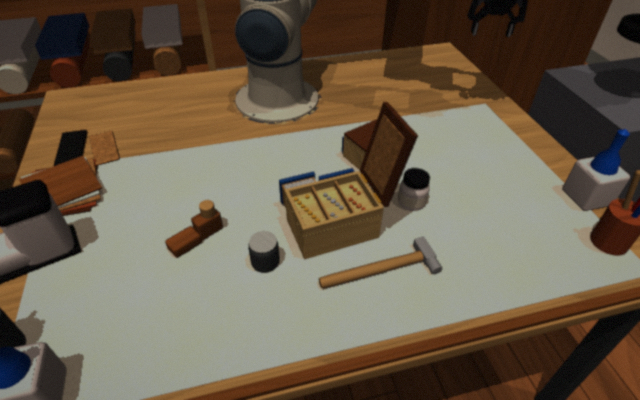

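View pics/side.png

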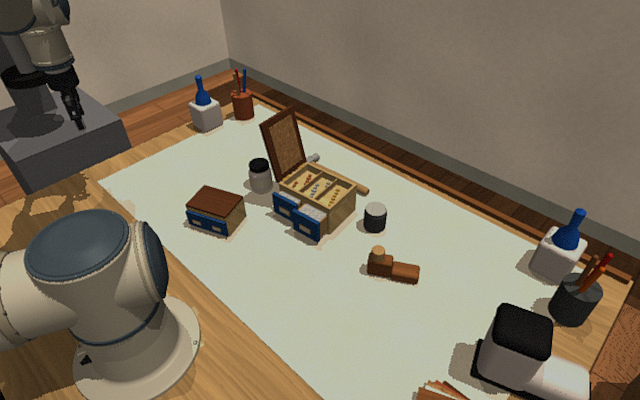

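The scene picture shows the open chest at about (335,205) and a small closed look-alike behind its lid at (360,150). In the side picture the open chest is at (316,200), with drawer fronts at (285,207) and (308,222), and the closed look-alike is at (215,212). The larger, open one is meant. I'll check that in a crop and measure it.

```bash
python3 - <<'E'
from h import *
z=np.load("side.npz");p,d=z["p"],z["d"];P=pts("side",d)
cv2.imwrite("pics/crop.png",cv2.resize(p[95:255,180:400,::-1],None,fx=3.5,fy=3.5,interpolation=cv2.INTER_CUBIC))
def seg(p,P,lab):
    hsv=cv2.cvtColor(p,cv2.COLOR_RGB2HSV)
    on=(P[...,0]>.2)&(P[...,0]<.95)&(abs(P[...,1])<.5)
    print(lab,"table z",np.median(P[...,2][on&(abs(P[...,2])<.02)]))
    blue=(hsv[...,0]>100)&(hsv[...,0]<125)&(hsv[...,1]>130)&on&(P[...,2]>.01)&(P[...,2]<.15)
    n,l,s,c=cv2.connectedComponentsWithStats(blue.astype(np.uint8))
    for i in range(1,n):
        if s[i,4]<25:continue
        q=P[l==i];print("blue",s[i],np.round(q.mean(0),4),np.round(np.percentile(q,[2,98],axis=0),3).tolist())
        for zz in((.078,.2),):
            pass
        f=q[q[:,2]<.082]
        if len(f)>20:
            dd=f[:,:2]-f[:,:2].mean(0);u,sv,vt=np.linalg.svd(dd,full_matrices=0);t=dd@vt[0]
            print("  dir",np.degrees(np.arctan2(vt[0,1],vt[0,0])),"len",np.ptp(np.percentile(t,[1,99])),"flat",(dd@vt[1]).std(), "c",f[:,:2].mean(0)+vt[0]*np.percentile(t,[1,99]).mean())
    return on
seg(p,P,"side")
z=np.load("scene.npz");p2,d2=z["p"],z["d"];Q=pts("scene",d2);seg(p2,Q,"scene")
# tall points: lid; rims
for nm,A in(("side",P),("scene",Q)):
    m=(A[...,2]>.125)&(A[...,0]>.3)&(A[...,0]<.9)&(abs(A[...,1])<.4)&(A[...,2]<.4)
    a=A[m];print(nm,"lid n",len(a),a.min(0),a.max(0))
    c=np.median(a,0);u,s,vt=np.linalg.svd(a-c,full_matrices=0);print(" normal",vt[2],"sd",((a-c)@vt[2]).std(),c)
    m=(A[...,2]>.095)&(A[...,2]<.106)&(A[...,0]>.3)&(A[...,0]<.9)&(abs(A[...,1])<.4)
    a=A[m][:,:2].astype(np.float32);print(" rim",len(a),cv2.minAreaRect(a))
    for nm2,cc in(("jar",(262,182) if nm=="side" else (410,200)),("tin",(373,215) if nm=="side" else (263,250))):
        print(nm2,A[cc[1]-6:cc[1]+7:6,cc[0]].round(3).tolist())
E
```

```text
side table z -0.00014961893606491028
blue [273 192  47  50 759] [ 0.494  -0.0066  0.0614] [[0.483, -0.085, 0.019], [0.508, 0.09, 0.086]]
  dir -92.62760596851386 len 0.17700533073880836 flat 0.005870132377180484 c [0.49358774 0.00292428]
blue [186 210  42  26 416] [0.3183 0.174  0.044 ] [[0.295, 0.119, 0.014], [0.342, 0.235, 0.062]]
  dir -69.42293117781891 len 0.12552580655669002 flat 0.0024493629256527732 c [0.31715446 0.17709335]
scene table z 0.0008887802653315124
blue [320 169  33  10  81] [0.5076 0.0505 0.0846] [[0.5, 0.013, 0.082], [0.514, 0.091, 0.087]]
blue [280 173  34  12 121] [ 0.4976 -0.0431  0.0836] [[0.491, -0.083, 0.079], [0.505, -0.002, 0.087]]
  dir -84.94554502450494 len 0.08209724312785782 flat 0.001495515510117956 c [ 0.49842782 -0.04277947]
side lid n 1970 [0.52038055 0.10693039 0.12514411] [0.65564074 0.16931919 0.28053167]
 normal [ 0.08164912 -0.96543085  0.24754131] sd 0.002969819630300107 [0.57937269 0.1328068  0.20856431]
 rim 627 ((0.6006594300270081, 0.021792590618133545), (0.1356319934129715, 0.19809983670711517), 5.406570911407471)
jar [[0.548, 0.205, 0.058], [0.544, 0.203, 0.037], [0.54, 0.202, 0.015]]
tin [[0.653, -0.148, 0.069], [0.635, -0.163, 0.068], [0.63, -0.168, 0.052]]
scene lid n 3012 [0.52049567 0.10707611 0.12503727] [0.65620545 0.16757569 0.28075486]
 normal [ 0.12321264 -0.96122512  0.24670816] sd 0.003038535906181388 [0.60263199 0.13496578 0.21275086]
 rim 1163 ((0.6001596450805664, 0.02354138344526291), (0.13528534770011902, 0.1982755959033966), 5.228107929229736)
jar [[0.588, 0.213, 0.053], [0.588, 0.216, 0.033], [0.59, 0.218, 0.014]]
tin [[0.668, -0.152, 0.069], [0.685, -0.155, 0.07], [0.688, -0.157, 0.055]]
```

View pics/crop.png

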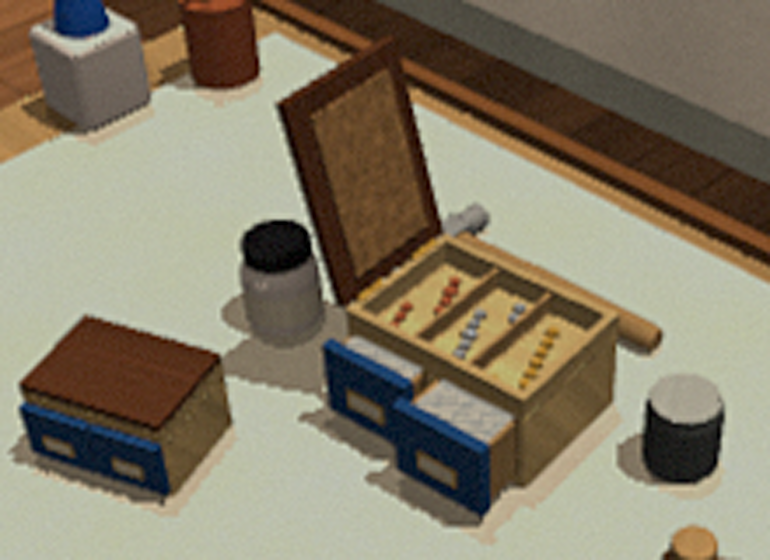

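The crop confirms the choice. The larger open chest has both drawers out, its cork side faces right and the jar stands to its left; the closed small box at lower left is the look-alike. From the fit, the chest centre is (0.601, 0.016) with a yaw of about 5.3°, the lid is at about 1.82 rad, and the drawers stand out about 19 mm (left) and 37 mm (right).

```bash
cat >> h.py <<'E'
C=np.array([.601,.0157]);YAW=np.radians(5.3);c,s=np.cos(YAW),np.sin(YAW);RC=np.array([[c,-s],[s,c]])
def rows(targets,rot=None):
    "targets: (x',y',z) TCP in the chest frame -> row numbers; rot: world rotation"
    st=ctrl.read_state();R0=R.from_rotvec(st["tool_rot"])
    for t in targets:
        w=np.r_[C+RC@np.array(t[:2]),t[2]]
        print(t,"w",w.round(3),"row",((R0.inv().apply(w-st["ee_pos"]))/.3).round(3),"turn",((R0.inv()*rot).as_rotvec()/np.pi).round(4) if rot is not None else 0)
def show():
    st=ctrl.read_state();p=np.array(st["ee_pos"])
    print("t",st["t"],"chest",np.r_[RC.T@(p[:2]-C),p[2]].round(4),"F",np.r_[RC.T@np.array(st["force"])[:2],st["force"][2]].round(2),"open",st["opening"])
    print("R",R.from_rotvec(st["tool_rot"]).as_matrix().round(3).tolist())
E
python3 - <<'E'
from h import *
show()
down=R.from_matrix(np.array([[s,c,0],[c,-s,0],[0,0,-1]]).T) if 0 else None
Y=np.array([-s,c,0]);X=np.array([c,s,0]);Z=np.array([0,0,-1])
for sg in(1,-1):
    for a in(X,Y):
        y=sg*a;M=np.stack([np.cross(y,Z),y,Z],1);rows([(-.16,-.045,.2),(-.16,-.045,.08)],R.from_matrix(M))
E
```

```text
t 0.8 chest [-0.3284  0.6029  0.2503] F [-0.48  1.32  0.08] open 0.08548673204422538
R [[-0.937, 0.349, 0.0], [0.349, 0.937, 0.0], [0.0, 0.0, -1.0]]
(-0.16, -0.045, 0.2) w [ 0.446 -0.044  0.2  ] row [-1.444 -1.701  0.168] turn [ 0.    -0.     0.357]
(-0.16, -0.045, 0.08) w [ 0.446 -0.044  0.08 ] row [-1.444 -1.701  0.568] turn [ 0.    -0.     0.357]
(-0.16, -0.045, 0.2) w [ 0.446 -0.044  0.2  ] row [-1.444 -1.701  0.168] turn [ 0.     0.    -0.143]
(-0.16, -0.045, 0.08) w [ 0.446 -0.044  0.08 ] row [-1.444 -1.701  0.568] turn [ 0.     0.    -0.143]
(-0.16, -0.045, 0.2) w [ 0.446 -0.044  0.2  ] row [-1.444 -1.701  0.168] turn [ 0.     0.    -0.643]
(-0.16, -0.045, 0.08) w [ 0.446 -0.044  0.08 ] row [-1.444 -1.701  0.568] turn [ 0.     0.    -0.643]
(-0.16, -0.045, 0.2) w [ 0.446 -0.044  0.2  ] row [-1.444 -1.701  0.168] turn [ 0.    -0.     0.857]
(-0.16, -0.045, 0.08) w [ 0.446 -0.044  0.08 ] row [-1.444 -1.701  0.568] turn [ 0.    -0.     0.857]
```

```bash
python3 -m jog '[1,-0.4,-0.45,0,0,0,-0.06, 1,-0.8,-0.9,0,0,0,-0.143, 1,-0.8,-0.9,0,0,0,-0.143, 1,-0.8,-0.9,0,0,0,-0.143, 1,-0.8,-0.9,0,0,0,-0.143, 1,-0.8,-0.9,0,0,0,-0.143, 1,-0.8,-0.9,0,0,0,-0.143, 1,-0.8,-0.9,0,0,0,-0.143, 1,-0.8,-0.9,0,0,0,-0.143, 1,-0.8,-0.9,0,0,0,-0.143, 1,-0.8,-0.9,0,0,0,-0.143, 1,-0.8,-0.9,0,0,0,-0.143]' 40; python3 - <<'E'
from h import *
show();rows([(-.16,-.045,.2),(-.16,-.045,.075),(-.09,-.045,.075)])
E
```

```text
t: 2.3
ee_pos: [0.3487, 0.249, 0.2502]
tool_rot: [0.146, -3.138, 0.0]
force: [1.4, 0.3, -0.9]
opening: -0.0003
grasp_force: 0.0
t 2.3 chest [-0.2296  0.2556  0.2502] F [ 1.44  0.2  -0.94] open -0.000335067034577945
R [[-0.996, -0.093, -0.0], [-0.093, 0.996, -0.0], [0.0, -0.0, -1.0]]
(-0.16, -0.045, 0.2) w [ 0.446 -0.044  0.2  ] row [-0.232 -1.002  0.167] turn 0
(-0.16, -0.045, 0.075) w [ 0.446 -0.044  0.075] row [-0.232 -1.002  0.584] turn 0
(-0.09, -0.045, 0.075) w [ 0.516 -0.037  0.075] row [-0.465 -1.002  0.584] turn 0
```

```bash
python3 -m jog '[1,-0.2,-1,0,0,0,0, 1,-0.2,-1,0,0,0,0, 1,-0.2,-1,0,0,0,0, 1,-0.2,-1,0,0,0,0, 1,-0.2,-1,0,0,0,0, 1,-0.2,-1,0.1,0,0,0, 1,-0.2,-1,0.58,0,0,0, 1,-0.2,-1,0.58,0,0,0, 1,-0.2,-1,0.58,0,0,0, 1,-0.2,-1,0.58,0,0,0, 1,-0.2,-1,0.58,0,0,0, 1,-0.2,-1,0.58,0,0,0]'; python3 - <<'E'
from h import *
show();p,d=ctrl.camera("side");cv2.imwrite("pics/a.png",p[95:275,160:420,::-1].repeat(2,0).repeat(2,1))
E
```

```text
t: 3.8
ee_pos: [0.437, -0.0445, 0.0774]
tool_rot: [-0.145, 3.136, -0.001]
force: [1.0, 0.3, 0.1]
opening: -0.0002
grasp_force: 0.0
t 3.8 chest [-0.1688 -0.0448  0.0774] F [1.01 0.26 0.08] open -0.00020267179485401797
R [[-0.996, -0.092, 0.002], [-0.092, 0.996, -0.001], [-0.002, -0.001, -1.0]]
```

View pics/a.png

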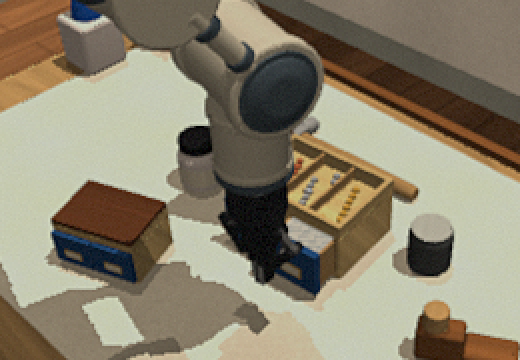

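The picture shows the closed fingertips at about (265,270) of the crop, just in front of the right drawer's front. I'll push it in.

```bash
python3 -m jog '[1,-0.05,0,0,0,0,0, 1,-0.1,0,0,0,0,0, 1,-0.13,0,0,0,0,0, 1,-0.16,0,0,0,0,0, 1,-0.19,0,0,0,0,0, 1,-0.22,0,0,0,0,0, 1,-0.24,0,0,0,0,0, 1,-0.25,0,0,0,0,0, 1,-0.25,0,0,0,0,0]'; python3 -c "
from h import *
show()"; python3 -m jog '[1,-0.01,0,0,0,0,0, 1,-0.02,0,0,0,0,0, 1,-0.02,0,0,0,0,0]';python3 -c "
from h import *
show()"
```

```text
t: 4.97
ee_pos: [0.5113, -0.0375, 0.0763]
tool_rot: [-0.145, 3.138, -0.0]
force: [0.0, 0.1, 0.8]
opening: 0.0001
grasp_force: 0.0
t 4.975 chest [-0.0942 -0.0447  0.0763] F [0.03 0.08 0.76] open 0.00010508817695389703
R [[-0.996, -0.092, 0.001], [-0.092, 0.996, -0.0], [-0.001, -0.0, -1.0]]
t: 5.35
ee_pos: [0.5174, -0.0369, 0.0763]
tool_rot: [-0.145, 3.138, -0.0]
force: [-0.2, -0.5, 0.3]
opening: -0.0001
grasp_force: 0.0
t 5.35 chest [-0.0881 -0.0447  0.0763] F [-0.2  -0.48  0.35] open -6.646038219858541e-05
R [[-0.996, -0.092, 0.001], [-0.092, 0.996, -0.0], [-0.001, -0.0, -1.0]]
```

```bash
for i in 1; do python3 -m jog '[1,-0.01,0,0,0,0,0, 1,-0.01,0,0,0,0,0]'|grep -E "ee_pos|force:"; python3 -m jog '[1,-0.01,0,0,0,0,0, 1,-0.01,0,0,0,0,0]'|grep -E "ee_pos|force:"; done; python3 -c "
from h import *
show();p,d=ctrl.camera('side');cv2.imwrite('pics/b.png',cv2.resize(p[150:260,240:400,::-1],None,fx=4,fy=4))"
```

```text
ee_pos: [0.5188, -0.0366, 0.0761]
force: [-8.6, -2.9, 5.8]
grasp_force: 4.2
ee_pos: [0.5188, -0.0363, 0.0758]
force: [-24.2, -6.5, 16.4]
grasp_force: 12.2
t 5.85 chest [-0.0866 -0.0442  0.0758] F [-24.71  -4.26  16.44] open 0.00020688124733119045
R [[-0.996, -0.093, -0.008], [-0.093, 0.996, 0.0], [0.008, 0.001, -1.0]]
```

View pics/b.png

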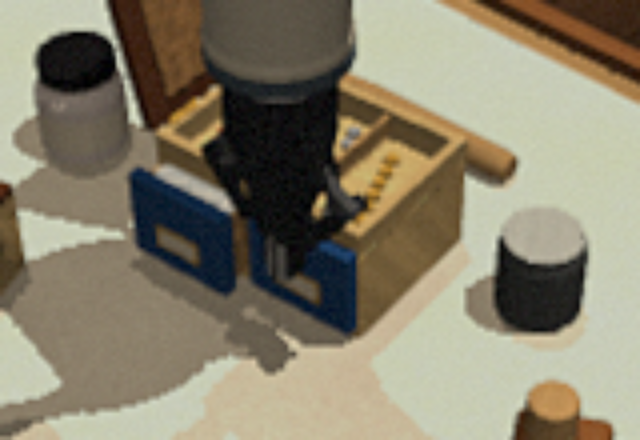

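The right drawer's front now lies on the chest: it stopped hard at 25 N. Next is the left drawer.

```bash
python3 -m jog '[1,0.1,0,0,0,0,0, 1,0.22,0,0,0,0,0, 1,0.22,0,0,0,0,0, 1,0.22,0.13,0,0,0,0, 1,0.22,0.26,0,0,0,0, 1,0.22,0.26,0,0,0,0, 1,0.22,0.26,0,0,0,0, 1,0.22,0.26,0,0,0,0]' >/dev/null; python3 -c "
from h import *
show()"; python3 -m jog '[1,-0.06,0,0,0,0,0, 1,-0.1,0,0,0,0,0, 1,-0.13,0,0,0,0,0, 1,-0.16,0,0,0,0,0, 1,-0.18,0,0,0,0,0, 1,-0.19,0,0,0,0,0, 1,-0.2,0,0,0,0,0, 1,-0.2,0,0,0,0,0]'>/dev/null;python3 -c "
from h import *
show()"
```

```text
t 6.9 chest [-0.148   0.0327  0.0763] F [-0.75  0.15 -0.67] open 0.00014822560518942064
R [[-0.996, -0.092, 0.001], [-0.092, 0.996, -0.0], [-0.001, -0.0, -1.0]]
t 7.9 chest [-0.0883  0.0334  0.0763] F [ 0.62 -0.11  0.34] open 0.00010733843542804333
R [[-0.996, -0.092, 0.0], [-0.092, 0.996, 0.0], [-0.0, 0.0, -1.0]]
```

```bash
python3 -m jog '[1,-0.01,0,0,0,0,0, 1,-0.01,0,0,0,0,0]'|grep -E "force:"; python3 -m jog '[1,-0.01,0,0,0,0,0, 1,-0.01,0,0,0,0,0]'|grep -E "force:"; python3 -c "
from h import *
show()"
```

```text
force: [-11.2, -3.3, 6.9]
grasp_force: 5.6
force: [-25.0, -6.2, 17.5]
grasp_force: 13.0
t 8.4 chest [-0.0873  0.0338  0.0758] F [-25.5   -3.91  17.48] open -0.0001548195850189452
R [[-0.996, -0.093, -0.009], [-0.093, 0.996, -0.0], [0.009, 0.001, -1.0]]
```

Both drawers are home. Next I retreat, go over to the outside of the lid and line up.

```bash
python3 -m jog '[1,0.1,0,0,0,0,0, 1,0.2,0,0,0,0,0, 1,0.2,0,-0.15,0,0,0, 1,0.2,0,-0.35,0,0,0, 1,0.2,0,-0.55,0,0,0, 1,0.2,0,-0.75,0,0,0, 1,0.2,0,-1,0,0,0, 1,0.2,0,-1,0,0,0, 1,0.2,0,-1,0,0,0, 1,0.1,0.15,-1,0,0,0, 1,0,0.3,-1,0,0,0, 1,-0.1,0.45,-1,0,0,0, 1,-0.2,0.6,-1,0,0,0, 1,-0.28,0.65,-1,0,0,0, 1,-0.28,0.65,-1,0,0,0, 1,-0.28,0.65,-1,0,0,0, 1,-0.28,0.65,-1,0,0,0, 1,-0.28,0.65,-1,0,0,0]'; python3 - <<'E'
from h import *
show();p,d=ctrl.camera("scene");A=pts("scene",d);m=(A[...,2]>.125)&(A[...,2]<.3)&(A[...,0]>.5)&(A[...,0]<.7)&(A[...,1]>.05)&(A[...,1]<.2)
a=A[m];q=np.c_[(a[:,:2]-C)@RC,a[:,2]];print(q.min(0),q.max(0))
rows([(0,.22,.269)])
# drawers check
p,d=ctrl.camera("side");A=pts("side",d);hsv=cv2.cvtColor(p,cv2.COLOR_RGB2HSV)
m=(hsv[...,0]>100)&(hsv[...,0]<125)&(hsv[...,1]>130)&(A[...,0]>.42)&(A[...,0]<.6)&(abs(A[...,1])<.1)&(A[...,2]>.02)&(A[...,2]<.08)
q=np.c_[(A[m][:,:2]-C)@RC,A[m][:,2]]
for s_ in(1,-1):
    k=q[q[:,1]*s_>.01];print("front x'",np.median(k[:,0]),len(k),np.percentile(k[:,1],[2,98]))
cv2.imwrite("pics/c.png",p[70:270,160:420,::-1].repeat(2,0).repeat(2,1))
E
```

```text
t: 10.65
ee_pos: [0.5811, 0.2428, 0.3765]
tool_rot: [-0.144, 3.138, 0.0]
force: [-0.8, 1.1, -1.2]
opening: -0.0001
grasp_force: 0.0
t 10.65 chest [0.0011 0.2279 0.3765] F [-0.73  1.16 -1.2 ] open -0.00010699612023685429
R [[-0.996, -0.092, 0.0], [-0.092, 0.996, 0.0], [-0.0, 0.0, -1.0]]
[-0.06704326  0.09492693  0.12510694] [0.0663028  0.14838034 0.28034616]
(0, 0.22, 0.269) w [0.581 0.235 0.269] row [ 0.004 -0.027  0.358] turn 0
front x' -0.07722268072840228 214 [0.0118425  0.08534639]
front x' -0.07615792159041787 289 [-0.09054203 -0.01135931]
```

View pics/c.png

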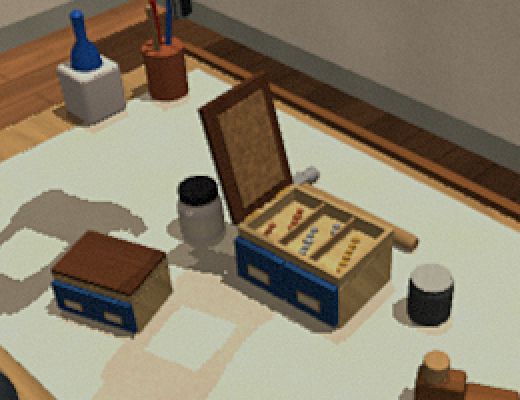

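Both fronts measure about -77 mm, so the drawers are home; the picture shows them flush at (285,280). The lid still stands open. I'll lower the fingers on its outside and push it over.

```bash
python3 -m jog '[1,0,0,0.15,0,0,0, 1,0,0,0.3,0,0,0, 1,0,0,0.355,0,0,0, 1,0,0,0.355,0,0,0, 1,0,-0.08,0.355,0,0,0, 1,0,-0.16,0.355,0,0,0, 1,0,-0.21,0.355,0,0,0, 1,0,-0.25,0.355,0,0,0, 1,0,-0.28,0.355,0,0,0, 1,0,-0.31,0.355,0,0,0, 1,0,-0.34,0.355,0,0,0, 1,0,-0.37,0.355,0,0,0, 1,0,-0.4,0.355,0,0,0, 1,0,-0.43,0.355,0,0,0, 1,0,-0.43,0.355,0,0,0]'; python3 - <<'E'
from h import *
show();p,d=ctrl.camera("scene");cv2.imwrite("pics/d.png",p[60:260,220:480,::-1].repeat(2,0).repeat(2,1))
E
```

```text
t: 12.62
ee_pos: [0.5932, 0.1139, 0.2696]
tool_rot: [0.144, -3.138, 0.001]
force: [0.3, -0.3, 0.1]
opening: 0.0003
grasp_force: 0.0
t 12.625 chest [0.0013 0.0985 0.2696] F [ 0.3  -0.34  0.12] open 0.0003015984568492067
R [[-0.996, -0.092, -0.001], [-0.092, 0.996, -0.0], [0.001, -0.0, -1.0]]
```

View pics/d.png

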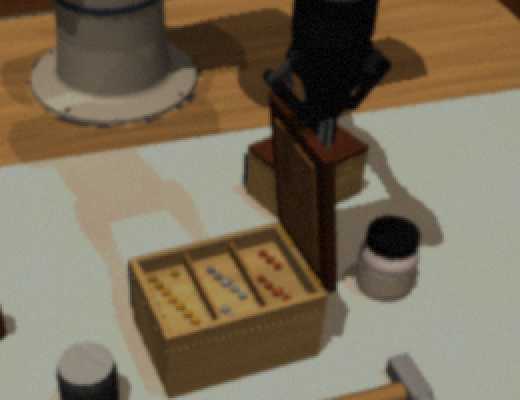

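The picture shows the lid just past upright at (300,180), with the fingertips at (325,130) on its outer face. I'll raise the tip slightly, so the finger linkage clears the lid's edge, and follow the arc.

```bash
python3 -m jog '[1,0,0,-0.055,0,0,0, 1,0,-0.03,-0.055,0,0,0, 1,0,-0.08,-0.047,0,0,0, 1,0,-0.128,-0.038,0,0,0, 1,0,-0.17,-0.02,0,0,0, 1,0,-0.215,0,0,0,0, 1,0,-0.26,0.025,0,0,0, 1,0,-0.3,0.05,0,0,0, 1,0,-0.338,0.08,0,0,0, 1,0,-0.372,0.117,0,0,0, 1,0,-0.402,0.155,0,0,0, 1,0,-0.428,0.192,0,0,0, 1,0,-0.455,0.235,0,0,0, 1,0,-0.477,0.277,0,0,0, 1,0,-0.495,0.319,0,0,0, 1,0,-0.495,0.319,0,0,0]'; python3 - <<'E'
from h import *
show();p,d=ctrl.camera("scene");cv2.imwrite("pics/e.png",p[60:260,220:480,::-1].repeat(2,0).repeat(2,1))
E
```

```text
t: 14.68
ee_pos: [0.6064, -0.0333, 0.1728]
tool_rot: [0.144, -3.136, -0.001]
force: [0.2, 0.3, 0.2]
opening: -0.0002
grasp_force: 0.0
t 14.675 chest [ 0.0008 -0.0493  0.1728] F [0.19 0.24 0.21] open -0.00022975966649160914
R [[-0.996, -0.092, -0.002], [-0.092, 0.996, 0.0], [0.002, 0.001, -1.0]]
```

View pics/e.png

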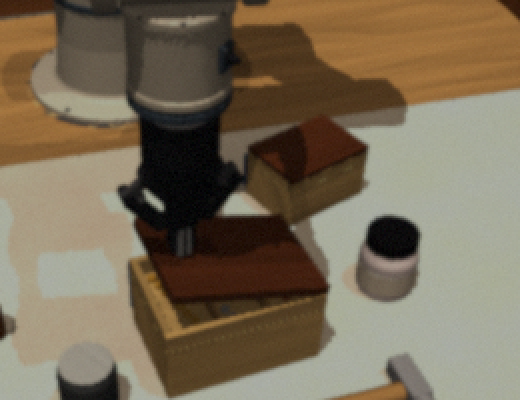

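The picture shows the lid at about 15° with the fingertips on its outer face at (185,245). I'll press it down.

```bash
python3 -m jog '[1,0,-0.008,0.03,0,0,0, 1,0,-0.014,0.06,0,0,0, 1,0,-0.02,0.09,0,0,0, 1,0,-0.024,0.115,0,0,0, 1,0,-0.026,0.13,0,0,0, 1,0,-0.026,0.135,0,0,0, 1,0,-0.026,0.135,0,0,0]'|grep -E "ee_pos|force:"; python3 -m jog '[1,0,0,0.01,0,0,0, 1,0,0,0.01,0,0,0]'|grep -E "ee_pos|force:"
```

```text
ee_pos: [0.6076, -0.0408, 0.1335]
force: [-0.2, -0.7, 0.9]
grasp_force: 0.0
ee_pos: [0.6079, -0.0409, 0.131]
force: [-0.8, 0.1, 6.7]
grasp_force: 3.3
```

```bash
python3 -m jog '[1,0,0,0.01,0,0,0, 1,0,0,0.01,0,0,0]'|grep -E "ee_pos|force:";python3 -m jog '[1,0,0,0.005,0,0,0, 1,0,0,0.005,0,0,0]'|grep -E "ee_pos|force:"
```

```text
ee_pos: [0.608, -0.0409, 0.1306]
force: [-15.1, 1.6, 48.2]
grasp_force: 24.3
ee_pos: [0.6081, -0.0409, 0.1303]
force: [-22.1, 2.1, 69.9]
grasp_force: 34.7
```

The lid is down on a hard stop (tip at 112 mm, 70 N). I'll lift off and check.

```bash
python3 -m jog '[1,0,0,-0.02,0,0,0, 1,0,0,-0.1,0,0,0, 1,0,0,-0.25,0,0,0, 1,0,0,-0.4,0,0,0, 1,0.1,0,-0.5,0,0,0, 1,0.25,0,-0.5,0,0,0, 1,0.4,0,-0.5,0,0,0, 1,0.5,0,-0.5,0,0,0, 1,0.5,0,-0.5,0,0,0, 1,0.5,0,-0.5,0,0,0]'|grep -E "^t|ee_pos|force:"; python3 - <<'E'
from h import *
p0=np.load("scene.npz")["p"];p,d=ctrl.camera("scene");A=pts("scene",d);q=np.dstack([(A[...,:2]-C)@RC,A[...,2]])
for a,b in((-.085,-.06),(-.02,.02),(.06,.085)):
    m=(abs(q[...,0])<.055)&(q[...,1]>a)&(q[...,1]<b)&(q[...,2]>.05)&(q[...,2]<.14);print("lid z",a,np.median(q[...,2][m]),m.sum())
cv2.imwrite("pics/f.png",np.vstack([p0[90:300,150:480,::-1],p[90:300,150:480,::-1]]))
p,d=ctrl.camera("side");A=pts("side",d);hsv=cv2.cvtColor(p,cv2.COLOR_RGB2HSV)
m=(hsv[...,0]>100)&(hsv[...,0]<125)&(hsv[...,1]>130)&(A[...,0]>.42)&(A[...,0]<.6)&(abs(A[...,1])<.1)&(A[...,2]>.02)&(A[...,2]<.08)
k=np.c_[(A[m][:,:2]-C)@RC]
for s_ in(1,-1):j=k[k[:,1]*s_>.01];print("front",len(j),np.median(j[:,0]) if len(j) else 0)
E
```

```text
t: 17.6
ee_pos: [0.4591, -0.0547, 0.2763]
tool_rot: [-0.145, 3.137, -0.0]
force: [0.1, -0.6, 0.2]
grasp_force: 0.0
lid z -0.085 0.11184639857640377 414
lid z -0.02 0.11180423781438942 633
lid z 0.06 0.11188564251827982 381
front 211 -0.07711459989095878
front 281 -0.07614129988936726
```

View pics/f.png

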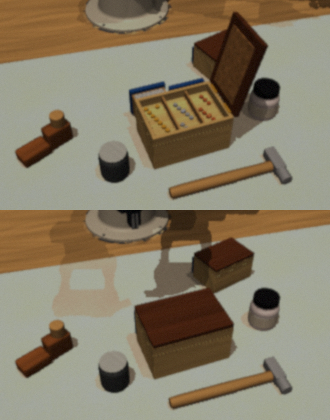

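The lid lies flat at z = 112 mm, both drawers are home at about -77 mm, and the jar, tin, hammer and last have not moved.

```bash
python3 -c "
from bench import ctrl
print(ctrl.job_done())"
```

```text
the job is handed in; nothing more can be done
None
```

Job handed in at about 18 s: both drawers are pushed fully home, the lid is fully shut, and the jar, tin, hammer and shoe last are where they were.

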